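# Dig the spanner out of the radio parts bin and lock it in the field kit case

### The job

The spanner for the field kit lies at the bottom of the parts bin under some loose radio parts: clear them off it first, so that nothing rests on it any more, then lift it out and lay it flat in the open case. Shut the case's lid fully and only then swing its hasp all the way down over the catch. Leave every one of the loose parts in the bin at the end, and do not disturb the tape, the mug or the handheld radio.

Things in the scene. Friction and masses are not known exactly. Their poses are not given: they have to be found in the camera images.
- bin: Open plywood parts bin, fixed to the bench, outside 250 (x) x 210 (y) x 50 high, walls and floor 4 mm thick. Origin: centre of its underside, on the bench; z up. It may stand in the middle of the bench or to the robot's right (the mat has the other place).
- mat: Black rubber mat, fixed, 240 (x) x 160 (y) x 3 mm thick, empty: a handy place to set parts down for a while. Origin: centre of its underside.
- case: Grey steel kit case, fixed, 140 (x) x 240 (y) x 80 high without the lid, walls and floor 4 mm, empty. Origin: centre of its underside, z up. Its front looks along its -x, about to the robot's right. The lid hinges along the top of the back wall (parallel to its y at x = +70, z = 80.5 mm). Middle of the front wall: a small steel catch 10 mm wide, 6 mm proud, at z = 62 mm.
- lid (a joint): Lid of the case, a plate 140 x 240 x 8 mm; angle in rad: 0 shut (underside on the case's rim), pi/2 upright, up to 1.85 (leaning back). Starts open at 1.6 to 1.8, its edge 220 and the hasp up to 270 mm over the bench. Its hinge is stiff: the lid stays where it is left and must be pushed all the way down, about 2 N at the free edge.
- lid_edge (a point): Middle of the lid's free edge, on its outer (upper, when shut) face, 140 mm from the hinge line.
- hasp (a joint): Slotted steel strap 30 wide, 44 long, 4 mm thick, hinged at the middle of the lid's free edge (lid shut: axis along the case's y at x = -74, z = 84.5 mm in its frame). Angle in rad from the lid: 0 hangs straight down the front, slot over the catch (lid shut); pi/2 sticks straight out; more points up, at most 2.4. Starts at 1.4 to 2.1, stays where left (1 N at its tip moves it).
- hasp_tip (a point): Middle of the hasp's free end, 44 mm from its hinge axis.
- spanner: Double open-ended steel spanner, 190 long (its x) and 10 mm thick; shank 22 mm wide, jaws 44 mm wide at both ends; about 0.2 kg. Origin: middle of its underside, z up as built. It lies flat on the bin's floor, roughly along the bin's x.
- transformer: Small mains transformer, dark iron core with copper winding, 54 (x) x 42 (y) x 34 high, about 0.22 kg. Origin: centre of its underside. May be absent (None).
- heatsink: Aluminium heat sink, fins up, 54 (x) x 44 (y) x 28 high, about 0.12 kg. Origin: centre of its underside. May be absent (None).
- can: Plain steel filter can with four short pins on top, 54 (x) x 40 (y) x 32 high, about 0.15 kg. Origin: centre of its underside. May be absent (None). Two or all three of transformer, heat sink and can are there, standing in a row on top of the spanner, their y across it, 60 mm or more from centre to centre.
- tape: Roll of red tape lying flat, 100 mm across, 22 high, loose bystander. Origin: centre of its underside.
- mug: White mug, 80 mm across, 95 high, loose bystander. Origin: centre of its underside.
- handheld: Black handheld radio lying on its back, 120 x 56 x 32 mm with a 130 mm rubber aerial, loose bystander. Origin: centre of its underside.
Things that resemble listed ones, but are neither listed nor needed, are in the scene too. Leave any turquoise look-alike of the transformer alone.

How it is judged (in metres and radians):
On the way, in this order (a step that is already met when the one before it is completed fails the run):
1. no loose part rests on the spanner any more, while it still lies in the bin (x of spanner in the frame of bin between -0.121 and 0.121 m and y of spanner in the frame of bin between -0.101 and 0.101 m and z of spanner in the frame of bin between 0 and 0.05 m and z of spanner in the frame of bin below 0.03 m and contact force between each of transformer, heatsink, can and spanner below 0.25 N), for 0.2 s.
2. the spanner lies flat in the open case, let go (x of spanner in the frame of case between -0.058 and 0.058 m and y of spanner in the frame of case between -0.05 and 0.05 m and z of spanner in the frame of case below 0.03 m and angle between the z axis of spanner and the z axis of case, either way round below 0.2 rad and contact force between the fingers and spanner below 0.05 N and value of joint lid above 1 rad), for 0.2 s.
3. the lid is shut, the hasp still off the catch (x of spanner in the frame of case between -0.058 and 0.058 m and y of spanner in the frame of case between -0.05 and 0.05 m and z of spanner in the frame of case below 0.03 m and angle between the z axis of spanner and the z axis of case, either way round below 0.2 rad and contact force between the fingers and spanner below 0.05 N and value of joint lid below 0.06 rad and value of joint hasp above 0.5 rad), for 0.1 s.
4. the hasp is down over the catch (value of joint hasp below 0.15 rad and value of joint lid below 0.06 rad), for 0.2 s.
At the end, for the whole second after the job is handed in: The spanner lies flat (within about 11 degrees) inside the case, the lid is shut to within 0.06 rad, the hasp is down over the catch to within 0.15 rad, and every loose part that was there is at rest inside the bin, below its rim (all of step 4 and x of spanner in the frame of case between -0.058 and 0.058 m and y of spanner in the frame of case between -0.05 and 0.05 m and z of spanner in the frame of case below 0.03 m and angle between the z axis of spanner and the z axis of case, either way round below 0.2 rad and contact force between the fingers and spanner below 0.05 N and x of transformer in the frame of bin between -0.121 and 0.121 m and y of transformer in the frame of bin between -0.101 and 0.101 m and z of transformer in the frame of bin between 0 and 0.05 m and linear speed of each of transformer, heatsink, can below 0.03 m/s and x of heatsink in the frame of bin between -0.121 and 0.121 m and y of heatsink in the frame of bin between -0.101 and 0.101 m and z of heatsink in the frame of bin between 0 and 0.05 m and x of can in the frame of bin between -0.121 and 0.121 m and y of can in the frame of bin between -0.101 and 0.101 m and z of can in the frame of bin between 0 and 0.05 m); the robot touches nothing.
It fails at once if the tape is moved by more than 3 cm (distance of tape from where it was at the start of the episode above 0.03 m).
It fails at once if the mug is moved by more than 3 cm (distance of mug from where it was at the start of the episode above 0.03 m).
It fails at once if the handheld radio is moved by more than 3 cm (distance of handheld from where it was at the start of the episode above 0.03 m).
Of transformer, heatsink, can only 2 to 3 are there at a start; the rules pass over those that are not, and their reading is None.
At some moment in a run one of transformer, heatsink, can, spanner may be knocked a few centimetres aside while the robot is not near it.
Once in a run the grip may slacken for a moment while it holds something.
It also fails if it takes over 210 s, if anything falls off the work surface, if the arm or the gripper's body presses on something with over 40 N, if the wrist force passes 120 N, or if a joint passes its speed limit or range.

### The arm

A 6-joint arm with a two-finger parallel gripper is mounted at the origin on the work surface. World frame = base frame: x ahead of the robot, y to its left, z up, the work surface at z = 0. Lengths are in mm, angles in degrees, forces in N, time in s.
With the tool pointing down it reaches from about 350 to 850 mm from the base axis. Payload 8.1 kg.
Tool frame: the origin (TCP) lies where the fingers leave the gripper's body, on its centre line; the fingertips stand 73 mm ahead of it and the grasp point (between the pads) lies 54 mm ahead of it; z points along the fingers, y is the line along which they close (so a half turn about z gives the same grasp; the last joint's range is limited). The gripper opens to 85 mm and grips with 20 to 120 N. Pads are 22 mm wide; open, the fingers measure 114 mm over their backs; the gripper's body (76 mm by 85 mm) begins 54 mm behind the grasp point. The pads swing forward as they close: fully open they stand 13 mm farther back than shut.
Start: joints at [63.346, 7.471, 85.268, -0, 87.261, -4.893], TCP at [222.42, 557.257, 303.892] pointing down, gripper open.
Joint ranges: [-169.43, 169.43], [-51.17, 129.36], [1.28, 143.12], [-76.62, 256.62], [0, 156.53], [-152.29, 152.29]. Speed limits (degrees/s): [136.94, 136.94, 159.86, 180, 180, 180].

### API

Orientations are given as [roll, pitch, yaw] about the fixed x, y, z axes, in that order (R = Rz(yaw) Ry(pitch) Rx(roll)).
In Python, from bench import sense, optics, r gives the robot as it stands.
- The arm moves only by the tool servo_tool, never from a script. Its argument "plan" is a list that holds one entry, the list of rows, each a list of 5 numbers: the shift along the world's x, y, z in m, then the turn about the world's z in degrees, then the finger opening in m, from 0 to 0.0854. A call has 1 to 10 rows; each row shifts and turns the commanded pose from where the row before left it; what a row does not reach is not made up. A row lasts 1/10 s, in which the tool goes at most 50 mm and 8.59 degrees, less where a joint would pass 70% of its speed; a pose out of reach is approached as far as the arm can. A call is refused whole if a number of a shift passes 0.05 or a number of a turn 8.59, either way. A call with a gripper value outside its range is refused whole. The fingers move at their own pace and stop on an object; "force" is the grip in N (left out, the last holds). Time passes only in rows, so rows that do not move let the fingers close. It gives the time, the measured TCP pose, the force, the opening and the grip force at its end, in the units of the state.
- sense(): the state, without advancing time (a new reading comes with each control period).
- optics.snapshot(name): name is "scene" or "top" or "wrist"; returns a dict with "frame" (480x640x3 uint8, blue, green, red), "fx", "fy", "cx", "cy" (pixels), "dist_coeffs" ([k1, k2, p1, p2, k3] as OpenCV has them; the pictures are not rectified), "cam_to_world" (4x4, takes a point from camera to world coordinates). Camera axes: x right, y down, z forward; pixel columns grow to the right and rows downward; lengths in mm; the calibration is good to about 2 mm. A picture is of the moment at which its call begins. There is no depth.
- r.hand_in(): hands the job in; it is judged then, once.
The state is a dict: "time": time; "joint_pos": joint angles; "qd": joint speeds; "joint_efforts": joint torques, N m; "tool_pos": TCP position; "tcp_rot": TCP orientation; "ft_force": force on the tool from outside, world axes, zero at the start; "wrist_torque": the same for the moment, N m; "finger_gap": finger opening in mm; "grip_force": force on a finger pad.
Only numpy, scipy, OpenCV 4.12 (cv2) and the standard library are available. Lean on these libraries where they do the work, as an engineer would, in place of code of your own. Each camera call takes 0.05 s, during which the arm holds its last target. There are 200 camera calls.

## Working session

There is one attempt and no reset: what is moved stays moved. The work goes in short steps, Python scripts to look and compute and a tool call to move; the robot and the scene stay as the last step left them, time stands still between calls to the robot, and variables do not carry over. Pictures are saved under pics/ and viewed, at most 14 in all, crops included, and the job is handed in when it is done.

Besides the shell and the picture viewer there is one more tool, called after ">>>" as name(argument=value, ...) on one line, values as JSON. servo_tool: Moves the arm, as the interface text tells. Its arguments: {"type":"object","properties":{"plan":{"type":"array"},"force":{"type":"number"}},"required":["plan"]}

```bash
mkdir -p pics; cat > h.py <<'E'
import numpy as np, cv2
from bench import sense, optics, r
def snap(n,f=None):
    s=optics.snapshot(n)
    if f: cv2.imwrite('pics/'+f,s['frame'])
    return s
def K(s): return np.array([[s['fx'],0,s['cx']],[0,s['fy'],s['cy']],[0,0,1.]])
def ray(s,p):
    u=cv2.undistortPoints(np.array([[p]],float),K(s),np.array(s['dist_coeffs'],float))[0,0]
    T=np.array(s['cam_to_world']); return T[:3,3],T[:3,:3]@np.array([u[0],u[1],1])
def onz(s,p,z):
    o,d=ray(s,p); return o+d*(z-o[2])/d[2]
def proj(s,P):
    T=np.linalg.inv(np.array(s['cam_to_world'])); P=np.atleast_2d(np.array(P,float))
    return cv2.projectPoints(P,cv2.Rodrigues(T[:3,:3])[0],T[:3,3],K(s),np.array(s['dist_coeffs'],float))[0][:,0]
E
python3 - <<'E'
from h import *
import pickle
for n in ("top","scene"):
    s=snap(n,n+'0.png'); pickle.dump(s,open(n+'0.pkl','wb')); print(n,np.round(s['cam_to_world'],2).tolist(),s['fx'])
print(sense())
E
```

```text
top [[0.01, -0.99, 0.14, 395.39], [-1.0, -0.01, -0.01, 68.99], [0.02, -0.14, -0.99, 1040.55], [0.0, 0.0, 0.0, 1.0]] 508.09246965434477
scene [[-0.74, 0.35, -0.58, 1164.26], [0.67, 0.39, -0.62, 702.83], [0.01, -0.85, -0.53, 643.04], [0.0, 0.0, 0.0, 1.0]] 553.5731705679274
{'time': 0.1, 'joint_pos': array([ 6.33487619e+01,  7.51055829e+00,  8.53240514e+01, -6.65614385e-04,
        8.72597524e+01, -4.89147960e+00]), 'qd': array([-0.05480113, -0.07689469, -0.20738559,  0.0105266 ,  0.05422373,
       -0.16345447]), 'joint_efforts': array([ 4.64006553e-04, -5.70946777e+01, -5.01945448e+01, -1.75319306e-04,
        8.10416095e-03,  3.72083855e-05]), 'tool_pos': array([222.22965701, 556.92873788, 302.94183929]), 'tcp_rot': array([-1.79905925e+02, -7.38375691e-03,  1.58240268e+02]), 'ft_force': array([-0.15803531, -0.12100174,  0.05373404]), 'wrist_torque': array([-0.03396885,  0.02715781,  0.01008786]), 'grip_force': 0.0, 'finger_gap': 85.58378025032708}
```

View pics/top0.png

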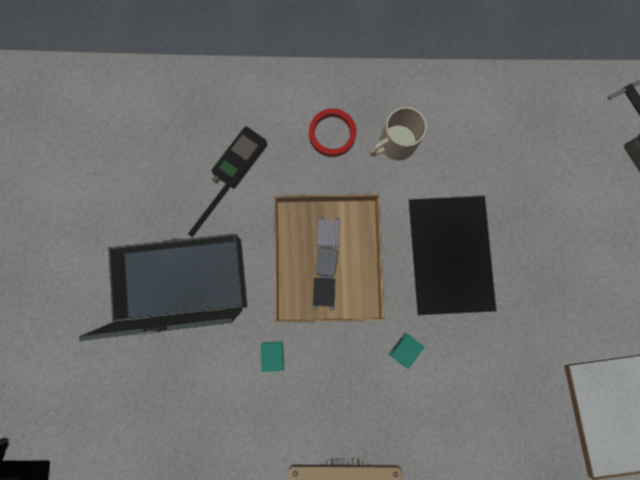

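View pics/scene0.png

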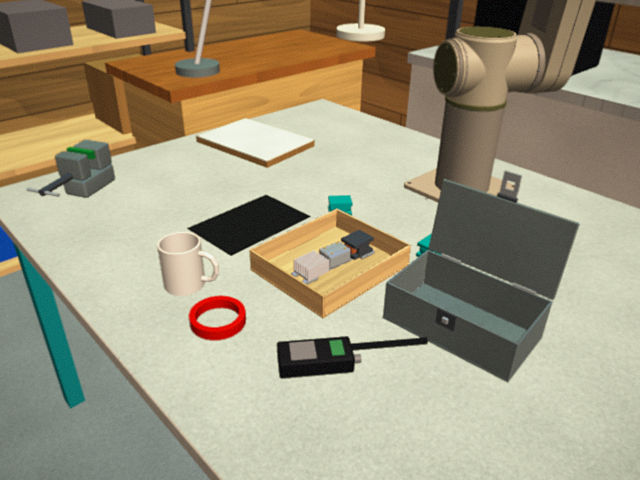

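The top view shows the bin at about (328,258) with three parts in a row: heat sink (329,232), can (327,261) and transformer (324,292). The case is at (180,275) with its lid toward the robot, the mat at (452,255), tape (332,132), mug (403,133) and handheld (238,158).

Look-alikes: dark transformer in the bin (324,292), against turquoise blocks (272,356) and (406,350), which I leave alone. The white board and vice are not needed. The spanner is hidden under the row.

```bash
python3 - <<'E'
from h import *
import pickle
s=pickle.load(open('top0.pkl','rb')); im=s['frame']
crop=cv2.resize(im[185:345,70:400],None,fx=2.4,fy=2.4,interpolation=cv2.INTER_CUBIC)
crop=np.clip(crop.astype(float)*1.7,0,255).astype(np.uint8)
cv2.imwrite('pics/c0.png',crop)
for n,p,z in [('binTL',(275,195),50),('binTR',(380,194),50),('binBR',(383,321),50),('binBL',(275,321),50),('hs',(329,232),42),('can',(327,261),46),('tr',(324,292),48),
 ('caseTL',(109,247),80),('caseTR',(239,235),80),('caseBR',(245,306),80),('turq1',(272,352),34),('turq2',(406,349),34),('ant tip',(191,234),10),('mug',(402,130),95)]:
    print(n,np.round(onz(s,p,z),0))
E
```

```text
binTL [630. 142.  50.]
binTR [635. -67.  50.]
binBR [384. -71.  50.]
binBL [382. 137.  50.]
hs [558.  34.  42.]
can [499.  37.  46.]
tr [439.  43.  48.]
caseTL [518. 449.  80.]
caseTR [544. 207.  80.]
caseBR [410. 191.  80.]
turq1 [323. 142.  34.]
turq2 [ 331. -118.   34.]
ant tip [555. 314.  10.]
mug [ 751. -105.   95.]
```

View pics/c0.png

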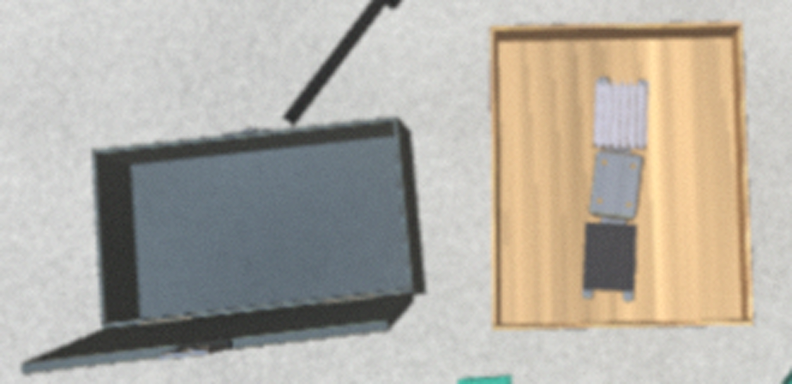

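The crop confirms three parts in a row inside the bin: the dark transformer nearest the robot (a real one, not turquoise), the can and the heat sink, with spanner jaw tips showing at both ends. The bin measures 250 x 208 mm and the case 243 x 135 mm, so both fit. I'll raise the arm and go above the bin.

>>> servo_tool(plan=[[[0,0,0.05,0,0.0854],[0,0,0.05,0,0.0854],[0.02,-0.04,0.02,7.5,0.0854],[0.023,-0.043,0,7.5,0.0854],[0.023,-0.043,0,7,0.0854],[0.023,-0.043,0,0,0.0854],[0.023,-0.043,0,0,0.0854],[0.023,-0.043,0,0,0.0854],[0.023,-0.043,0,0,0.0854],[0.023,-0.043,0,0,0.0854]]])

```text
time: 1.1
tool_pos: [403.7, 214.4, 423.6]
tcp_rot: [-180.0, -0.0, -179.7]
ft_force: [0.4, 0.5, 0.1]
finger_gap: 85.4
grip_force: 0.0
```

>>> servo_tool(plan=[[[0.023,-0.043,0,0,0.0854],[0.023,-0.043,0,0,0.0854],[0.023,-0.043,0,0,0.0854],[0.023,-0.043,0,0,0.0854],[0.0,-0.04,0,0,0.0854],[0,0,-0.04,0,0.07],[0,0,-0.04,0,0.07],[0,0,0,0,0.07],[0,0,0,0,0.07]]])

```text
time: 2.0
tool_pos: [495.0, 4.4, 343.9]
tcp_rot: [180.0, -0.1, -179.8]
ft_force: [-0.1, 0.1, 1.1]
finger_gap: 69.8
grip_force: 0.0
```

```bash
python3 - <<'E'
from h import *
import pickle
s=snap('wrist','w1.png'); pickle.dump(s,open('w1.pkl','wb'))
x=sense();print(x['tool_pos'],x['tcp_rot'],x['joint_pos'],x['time'],np.round(s['cam_to_world'],2).tolist())
t=pickle.load(open('top0.pkl','rb'))
a,b=onz(t,(323.8,308.3),14),onz(t,(330.4,217.9),14); print(a,b,np.linalg.norm(a-b))
E
```

```text
[495.8008498    4.44648505 345.74287301] [-1.79989772e+02  8.51315151e-02 -1.79735585e+02] [-5.41223430e+00 -9.72472658e+00  9.79006595e+01 -1.75761870e-03
  9.17383414e+01 -9.56766962e+01] 2.05 [[-0.0, 0.95, 0.32, 410.37], [1.0, 0.0, 0.0, 3.44], [0.0, 0.32, -0.95, 413.03], [0.0, 0.0, 0.0, 1.0]]
[407.50857533  41.98298928  14.        ] [591.86066534  29.994833    14.        ] 184.74146525279758
```

View pics/w1.png

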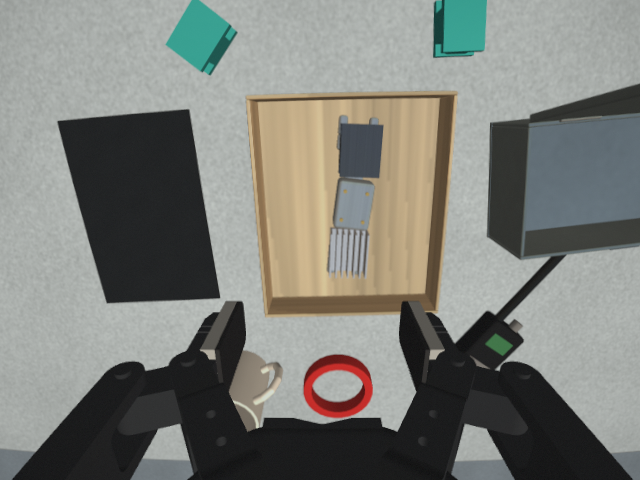

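The wrist view shows the transformer (361,150), can (354,204) and heat sink (348,250) on the spanner, whose jaw ends show near (358,118).

```bash
python3 - <<'E'
from h import *
import pickle
s=pickle.load(open('w1.pkl','rb'))
def q(n,pts,z):
    P=np.array([onz(s,p,z)[:2] for p in pts]); c=P.mean(0); d=[np.linalg.norm(P[i]-P[i-1]) for i in range(4)]
    e=(P[2]+P[3]-P[0]-P[1]); print(n,np.round(c),np.round(d),'yaw of long axis',np.round(np.degrees(np.arctan2(e[1],e[0])),1))
# order: near-left, near-right, far-right, far-left (image down = +x)
q('tr',[(341,124),(383,125),(380,178),(339,177)],48)
q('can',[(339,178),(376,181),(371,229),(333,225)],46)
q('hs',[(331,229),(368,229),(366,276),(328,274)],42)
q('bin',[(247,96),(457,92),(439,313),(264,315)],50)
E
```

```text
tr [439.  44.] [53. 42. 54. 43.] yaw of long axis -0.6
can [495.  40.] [52. 40. 53. 43.] yaw of long axis -4.5
hs [553.  34.] [55. 42. 58. 45.] yaw of long axis -1.2
bin [506.  37.] [245. 207. 248. 211.] yaw of long axis 1.7
```

>>> servo_tool(plan=[[[-0.028,0.02,0,0,0.07],[-0.028,0.02,0,0,0.07],[0,0,-0.05,0,0.07],[0,0,-0.05,0,0.07],[0,0,-0.05,0,0.07],[0,0,-0.04,0,0.07],[0,0,-0.03,0,0.07],[0,0,-0.02,0,0.07],[0,0,-0.012,0,0.07],[0,0,0,0,0.03]]], force=30)

```text
time: 3.05
tool_pos: [440.1, 44.5, 92.4]
tcp_rot: [-180.0, 0.0, -179.7]
ft_force: [-0.0, -0.9, 0.5]
finger_gap: 56.7
grip_force: 0.0
```

>>> servo_tool(plan=[[[0,0,0,0,0.03],[0,0,0,0,0.03],[0,0,0,0,0.03]]])

```text
time: 3.35
tool_pos: [441.1, 44.3, 94.0]
tcp_rot: [180.0, 0.2, -179.8]
ft_force: [-0.3, 1.9, 7.5]
finger_gap: 41.8
grip_force: 31.3
```

>>> servo_tool(plan=[[[0,0,0.01,0,0.03],[0,0,0.02,0,0.03],[0,0,0.02,0,0.03],[0,0,0,0,0.03]]])

```text
time: 3.75
tool_pos: [441.4, 44.2, 145.3]
tcp_rot: [-180.0, 0.3, -179.8]
ft_force: [1.6, -0.5, -2.3]
finger_gap: 41.7
grip_force: 31.0
```

>>> servo_tool(plan=[[[-0.009,-0.032,0,0,0.03],[-0.009,-0.032,0,0,0.03],[0,0,0,0,0.03],[0,0,-0.03,0,0.03],[0,0,-0.02,0,0.03],[0,0,-0.007,0,0.03],[0,0,0,0,0.03],[0,0,0,0,0.052],[0,0,0,0,0.052],[0,0,0,0,0.052]]])

```text
time: 4.75
tool_pos: [421.9, -19.7, 85.5]
tcp_rot: [-180.0, 0.1, -179.7]
ft_force: [0.3, -1.2, -0.3]
finger_gap: 51.9
grip_force: 0.0
```

>>> servo_tool(plan=[[[0,0,0.04,0,0.052],[0,0,0.05,0,0.052],[0,0,0.03,0,0.07]]])

```text
time: 5.05
tool_pos: [422.5, -19.9, 208.8]
tcp_rot: [-180.0, 0.2, -179.8]
ft_force: [1.1, -0.2, 0.8]
finger_gap: 65.0
grip_force: 0.0
```

>>> servo_tool(plan=[[[0.045,0.018,0,0,0.07],[0.045,0.018,0,0,0.07],[0.044,0.018,0,0,0.07],[0,0,-0.05,0,0.07],[0,0,-0.04,0,0.07],[0,0,-0.022,0,0.07],[0,0,0,0,0.03],[0,0,0,0,0.03],[0,0,0,0,0.03],[0,0,0,0,0.03]]])

```text
time: 6.05
tool_pos: [556.9, 34.2, 95.2]
tcp_rot: [-180.0, 0.2, -179.8]
ft_force: [0.0, -0.2, -1.0]
finger_gap: 43.5
grip_force: 34.7
```

>>> servo_tool(plan=[[[0,0,0.01,0,0.03],[0,0,0.02,0,0.03],[0,0,0.02,0,0.03],[0,0,0,0,0.03]]])

```text
time: 6.45
tool_pos: [558.1, 34.2, 147.7]
tcp_rot: [-180.0, 0.4, -179.8]
ft_force: [1.3, 0.4, -0.7]
finger_gap: 43.1
grip_force: 34.8
```

>>> servo_tool(plan=[[[0.018,0.029,0,0,0.03],[0.018,0.029,0,0,0.03],[0,0,0,0,0.03],[0,0,-0.03,0,0.03],[0,0,-0.02,0,0.03],[0,0,-0.008,0,0.03],[0,0,0,0,0.03],[0,0,0,0,0.054],[0,0,0,0,0.054],[0,0,0,0,0.054]]])

```text
time: 7.45
tool_pos: [591.1, 92.0, 84.7]
tcp_rot: [-180.0, -0.0, -179.8]
ft_force: [0.5, 0.5, 0.5]
finger_gap: 54.1
grip_force: 0.0
```

>>> servo_tool(plan=[[[0,0,0.04,0,0.054],[0,0,0.05,0,0.054],[0,0,0.03,0,0.07],[-0.045,-0.015,0.02,0,0.07],[-0.045,-0.015,0,0,0.07],[-0.045,-0.015,0,0,0.07],[0,0,0,0,0.07]]])

```text
time: 8.15
tool_pos: [451.3, 46.7, 221.5]
tcp_rot: [-180.0, -0.4, -179.8]
ft_force: [0.1, 0.8, -0.1]
finger_gap: 70.3
grip_force: 0.0
```

```bash
python3 - <<'E'
from h import *
import pickle
s=snap('wrist','w2.png'); pickle.dump(s,open('w2.pkl','wb'));x=sense();print(x['tool_pos'],x['tcp_rot'],x['time'])
t=snap('top','t2.png'); pickle.dump(t,open('t2.pkl','wb'))
c=cv2.resize(t['frame'][185:345,70:400],None,fx=1.2,fy=1.2)
w=cv2.resize(s['frame'],(400,300)); o=np.zeros((300,800,3),np.uint8); o[:,:400]=w; o[:c.shape[0],400:400+c.shape[1]]=c[:,:400]; cv2.imwrite('pics/m2.png',o)
E
```

```text
[454.52283861  47.06265561 223.05826542] [-1.79989634e+02 -1.14734349e-01 -1.79819237e+02] 8.2
```

View pics/w2.png

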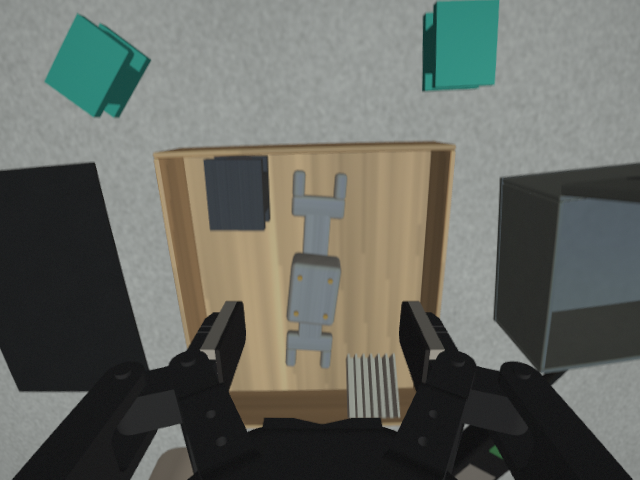

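Transformer (237,193) and heat sink (372,385) are aside on the bin floor. The can (314,288) is still on the spanner, whose jaws are at (320,195) and (309,350).

```bash
python3 - <<'E'
from h import *
import pickle
s=pickle.load(open('w2.pkl','rb'))
P=lambda p,z:np.round(onz(s,p,z)[:2])
print('can',[P(p,46) for p in [(298,253),(341,258),(332,326),(288,318)]])
print('can c',P((314.7,288.7),46))
a,b=P((320,172),14),P((308,365),14);print('sp',a,b,(a+b)/2,np.linalg.norm(a-b),np.degrees(np.arctan2(*(b-a)[::-1])))
print('tr',P((236,193),38),'hs',P((373,386),32))
E
```

```text
can [array([461.,  28.]), array([465.,  61.]), array([525.,  55.]), array([517.,  19.])]
can c [491.  41.]
sp [404.  44.] [589.  33.] [496.5  38.5] 185.32673849177834 -3.4027697710617564
tr [416. -18.] hs [599.  94.]
```

>>> servo_tool(plan=[[[0.036,-0.007,0,-6,0.07],[0,0,0,0,0.07],[0,0,-0.05,0,0.07],[0,0,-0.04,0,0.07],[0,0,-0.025,0,0.07],[0,0,-0.01,0,0.07],[0,0,0,0,0.03],[0,0,0,0,0.03],[0,0,0,0,0.03],[0,0,0,0,0.03]]])

```text
time: 9.25
tool_pos: [495.1, 40.7, 101.1]
tcp_rot: [180.0, 0.2, 174.2]
ft_force: [-1.0, -0.3, 4.4]
finger_gap: 38.7
grip_force: 31.2
```

>>> servo_tool(plan=[[[0,0,0.01,0,0.03],[0,0,0.02,0,0.03],[0,0,0.02,0,0.03],[0,0,0,0,0.03]]])

```text
time: 9.65
tool_pos: [495.9, 40.7, 153.3]
tcp_rot: [180.0, 0.4, 174.2]
ft_force: [0.7, -0.0, -1.0]
finger_gap: 39.4
grip_force: 30.7
```

>>> servo_tool(plan=[[[0.032,-0.021,0,6,0.03],[0.032,-0.021,0,0,0.03],[0.032,-0.02,0,0,0.03],[0,0,0,0,0.03],[0,0,-0.03,0,0.03],[0,0,-0.02,0,0.03],[0,0,-0.009,0,0.03],[0,0,0,0,0.046],[0,0,0,0,0.048],[0,0,0,0,0.048]]])

```text
time: 10.65
tool_pos: [589.8, -21.2, 90.7]
tcp_rot: [-180.0, 0.0, -179.8]
ft_force: [-0.5, 0.9, -0.3]
finger_gap: 48.0
grip_force: 0.0
```

>>> servo_tool(plan=[[[0,0,0.05,0,0.048],[0,0,0.05,0,0.048],[0,0,0.05,0,0.05],[-0.045,0.02,0,0,0.05],[-0.045,0.02,0,0,0.05],[-0.045,0.02,0,0,0.05],[0,0,0,0,0.05]]])

```text
time: 11.35
tool_pos: [448.9, 40.7, 238.4]
tcp_rot: [179.9, -0.3, -179.6]
ft_force: [0.3, -0.2, -0.5]
finger_gap: 50.0
grip_force: 0.0
```

```bash
python3 - <<'E'
from h import *
import pickle
s=snap('wrist','w3.png'); pickle.dump(s,open('w3.pkl','wb'));x=sense();print(x['tool_pos'],x['tcp_rot'],x['time'])
E
```

```text
[451.93922893  39.78511129 239.84456878] [ 1.79989688e+02 -2.52431437e-02 -1.79654030e+02] 11.4
```

View pics/w3.png

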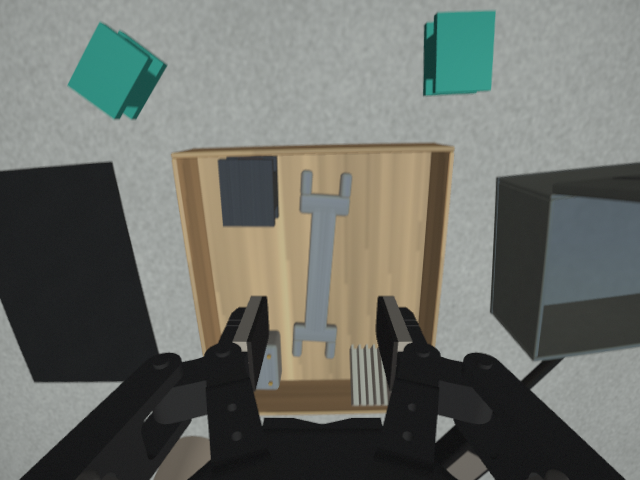

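The spanner is clear, with jaw ends at (326,172) and (314,357), and all parts stand in the bin corners.

```bash
python3 - <<'E'
from h import *
import pickle
s=pickle.load(open('w3.pkl','rb'))
a,b=[onz(s,p,14)[:2] for p in [(326,172),(314.5,357)]]
print(a,b,(a+b)/2,np.linalg.norm(a-b),np.degrees(np.arctan2(*(b-a)[::-1])))
print([onz(s,p,14)[:2].round() for p in [(308,260),(332,260)]])
t=snap('top','t3.png')
g=cv2.cvtColor(t['frame'],cv2.COLOR_BGR2GRAY)
c=cv2.resize(t['frame'][215:355,70:260],None,fx=4,fy=4,interpolation=cv2.INTER_CUBIC); cv2.imwrite('pics/c3.png',np.clip(c*1.6,0,255).astype(np.uint8))
E
```

```text
[404.24226742  43.56177496] [591.13657373  33.69967568] [497.68942057  38.63072532] 187.15432864968508 -3.0206007085367306
[array([484.,  28.]), array([484.,  50.])]
```

View pics/c3.png

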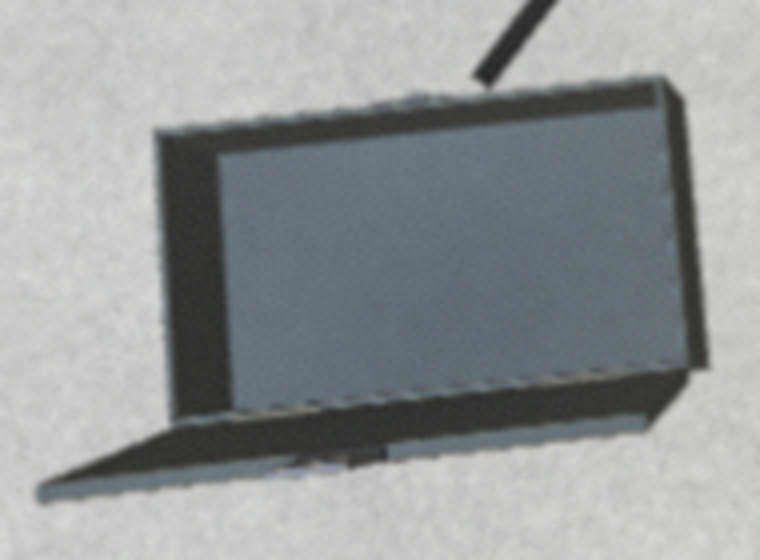

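>>> servo_tool(plan=[[[0.044,0,0,-3,0.044],[0,0,-0.05,0,0.044],[0,0,-0.05,0,0.044],[0,0,-0.04,0,0.044],[0,0,-0.015,0,0.044],[0,0,-0.008,0,0.044],[0,0,0,0,0.044],[0,0,0,0,0.01],[0,0,0,0,0.01],[0,0,0,0,0.01]]], force=60)

```text
time: 12.45
tool_pos: [500.4, 38.6, 79.4]
tcp_rot: [-180.0, 0.2, 177.2]
ft_force: [0.3, -0.5, 5.4]
finger_gap: 19.8
grip_force: 59.5
```

```bash
python3 - <<'E'
from h import *
import pickle
s=pickle.load(open('t2.pkl','rb'))
f=lambda p:(70+p[0]/4,215+p[1]/4)
C=np.array([onz(s,f(p),80)[:2] for p in [(158,131),(662,78),(688,372),(172,422)]]);print(C.round(),C.mean(0).round(), [np.linalg.norm(C[i]-C[i-1]).round() for i in range(4)])
d=C[0]-C[1];print('y axis dir',np.degrees(np.arctan2(d[1],d[0])));d=C[3]-C[2];print(np.degrees(np.arctan2(d[1],d[0])))
print('catch',onz(s,f((420,98)),66).round())
for p in [(40,495),(645,427),(645,415),(340,460)]: print('lid',onz(s,f(p),220).round())
x=sense();print(x['tool_pos'],x['finger_gap'],x['grip_force'],x['ft_force'])
E
```

```text
[[516. 448.]
 [545. 213.]
 [406. 197.]
 [381. 433.]] [462. 323.] [np.float64(136.0), np.float64(237.0), np.float64(140.0), np.float64(237.0)]
y axis dir 96.8658504059341
95.96375919672566
catch [536. 331.  66.]
lid [355. 428. 220.]
lid [383. 194. 220.]
lid [387. 194. 220.]
lid [369. 313. 220.]
[500.44252549  38.5694256   79.36005454] 19.766087758011317 59.468010663986206 [ 0.32569731 -0.4803712   5.37351068]
```

>>> servo_tool(plan=[[[0,0,0.01,0,0.01],[0,0,0.03,0,0.01],[0,0,0.04,0,0.01],[0,0,0.04,0,0.01],[0,0,0.02,0,0.01],[0,0,0,0,0.01]]])

```text
time: 13.05
tool_pos: [500.8, 38.7, 222.2]
tcp_rot: [180.0, 0.4, 177.2]
ft_force: [0.7, -0.2, -2.2]
finger_gap: 20.0
grip_force: 59.0
```

>>> servo_tool(plan=[[[0,0,0,-8,0.01],[0,0,0,-8,0.01],[0,0,0,-8,0.01],[0,0,0,-8,0.01],[0,0,0,-8,0.01],[0,0,0,-8,0.01],[0,0,0,-8,0.01],[0,0,0,-8,0.01],[0,0,0,-8,0.01],[0,0,0,-8.5,0.01]]])

```text
time: 14.05
tool_pos: [497.6, 38.7, 215.5]
tcp_rot: [-179.8, -0.0, 96.4]
ft_force: [-0.1, -0.2, -1.6]
finger_gap: 19.6
grip_force: 58.9
```

```bash
python3 - <<'E'
from h import *
s=snap('wrist','w4.png');x=sense();print(x['tool_pos'],x['tcp_rot'],x['time'],x['joint_pos'],x['finger_gap'],x['ft_force'])
E
```

```text
[497.6510119   38.72394407 215.58769856] [-1.79840565e+02 -2.11180303e-02  9.58417518e+01] 14.1 [-1.43839169e+00 -4.69300548e+00  1.07003755e+02  7.61102408e-04
  7.78500757e+01 -7.28033407e+00] 19.8502281773745 [-0.46093845  0.29089623 -2.22322933]
```

View pics/w4.png

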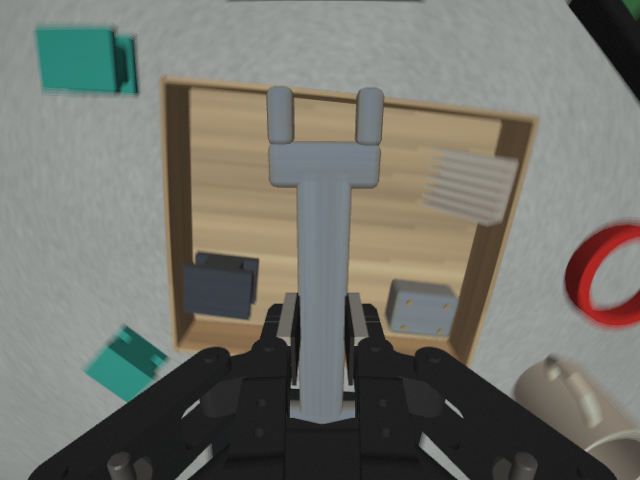

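The spanner is held square between the pads (shank at (322,250)) and all three parts are still in the bin. I'll carry it over the case.

>>> servo_tool(plan=[[[-0.006,0.047,0,0,0.01],[-0.006,0.048,0,0,0.01],[-0.006,0.048,0,0,0.01],[-0.005,0.047,0,0,0.01],[-0.005,0.048,0,0,0.01],[-0.005,0.047,0,0,0.01],[0,0,0,0,0.01]]])

```text
time: 14.8
tool_pos: [463.5, 328.5, 216.0]
tcp_rot: [-179.9, -0.1, 97.2]
ft_force: [0.5, -0.9, -2.0]
finger_gap: 19.7
grip_force: 59.0
```

```bash
python3 - <<'E'
from h import *
s=snap('scene','s5.png');x=sense();print(x['tool_pos'],x['tcp_rot'],x['time'],x['joint_pos'],x['finger_gap'],x['ft_force'])
E
```

```text
[464.0415294  326.01592655 215.76099728] [-1.79872113e+02  2.72321001e-02  9.71547844e+01] 14.85 [2.98978769e+01 5.84908122e+00 9.63685230e+01 2.48782673e-02
 7.79108687e+01 2.27378853e+01] 19.94563017374141 [ 0.05939333 -0.50274114 -2.59431815]
```

View pics/s5.png

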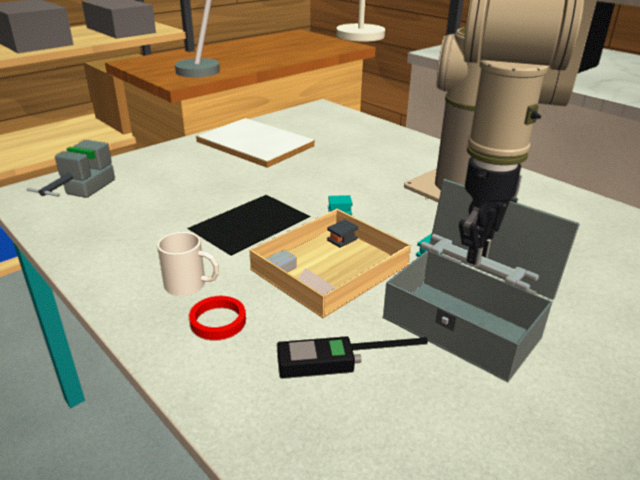

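The spanner hangs over the case, aligned with it, and the arm is well above the lid. Lowering.

>>> servo_tool(plan=[[[0.004,-0.002,-0.03,0,0.01],[0,0,-0.03,0,0.01],[0,0,-0.03,0,0.01],[0,0,-0.025,0,0.01],[0,0,-0.012,0,0.01],[0,0,-0.008,0,0.01],[0,0,0,0,0.01]]])

```text
time: 15.55
tool_pos: [469.5, 321.0, 81.6]
tcp_rot: [-179.9, 0.0, 96.7]
ft_force: [-0.5, -1.2, -0.8]
finger_gap: 19.7
grip_force: 59.0
```

>>> servo_tool(plan=[[[0,0,0,0,0.01],[0,0,0,0,0.04],[0,0,0,0,0.04],[0,0,0,0,0.04],[0,0,0,0,0.04]]])

```text
time: 16.05
tool_pos: [470.0, 321.9, 82.9]
tcp_rot: [179.9, -0.0, 96.7]
ft_force: [-0.3, -0.6, 0.4]
finger_gap: 39.7
grip_force: 0.0
```

>>> servo_tool(plan=[[[0,0,0.02,0,0.04],[0,0,0.04,0,0.04],[0,0,0.05,0,0.04],[0,0,0.05,0,0.04],[0,0,0.05,0,0.04],[0,0,0.05,0,0.04],[0,0,0,0,0.04]]])

```text
time: 16.75
tool_pos: [472.1, 323.0, 352.3]
tcp_rot: [179.2, -0.3, 96.7]
ft_force: [0.2, 0.8, 1.1]
finger_gap: 40.0
grip_force: 0.0
```

```bash
python3 - <<'E'
from h import *
import pickle
s=snap('wrist','w6.png');pickle.dump(s,open('w6.pkl','wb'));x=sense();print(x['tool_pos'],x['tcp_rot'],x['time'],x['joint_pos'])
s=snap('top','t6.png')
E
```

```text
[471.29772669 322.61021697 348.05123835] [179.48411024  -0.21213132  96.74604328] 16.8 [ 2.92497579e+01  1.73056588e+00  8.67386289e+01 -1.48078157e-03
  9.09730073e+01  2.25046373e+01]
```

View pics/w6.png

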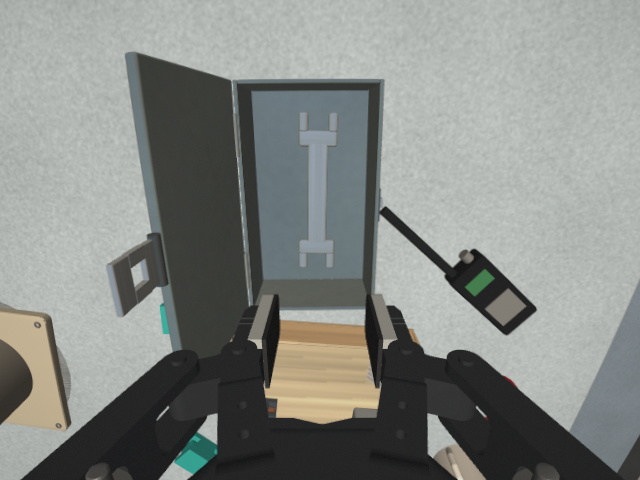

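The spanner lies flat inside the case, with jaws at (318,130) and (316,252). The lid leans back at left with the hasp at its edge (130,280). Next I'll go behind the lid, left of the hasp, and close the fingers.

>>> servo_tool(plan=[[[0,0,0.05,0,0],[-0.042,0.015,0,0,0],[-0.042,0.015,0,0,0],[-0.042,0.015,0,0,0],[-0.042,0.014,0,0,0],[0,0,0,0,0],[0,0,-0.05,0,0],[0,0,-0.05,0,0],[0,0,-0.03,0,0],[0,0,0,0,0]]], force=60)

```text
time: 17.85
tool_pos: [299.4, 377.8, 255.0]
tcp_rot: [-179.4, 0.5, 96.7]
ft_force: [0.4, -0.2, -0.9]
finger_gap: -0.1
grip_force: 0.0
```

```bash
python3 - <<'E'
from h import *
x=sense();print(x['tool_pos'],x['tcp_rot'],x['ft_force'],x['time'],x['finger_gap'])
u=np.array([.9936,.1132]);H=np.array([383.9,389.6])
prev=np.array([300.4,380.3,262.9])
for t in [1.72,1.6,1.45,1.3,1.15,1.0,.85,.7,.55,.4,.25,.12,0.0,-.03]:
    s=110*np.cos(t)-8*np.sin(t); z=80.5+110*np.sin(t)+8*np.cos(t)+73
    p=np.array([*(H+(s-14.5)*u),z]);print(t,p.round(),(p-prev).round());prev=p
E
```

```text
[299.39876504 377.81890045 255.03743316] [-179.44377813    0.46015251   96.73091237] [ 0.36973661 -0.23370095 -0.88785235] 17.85 -0.05648215970653306
1.72 [345. 385. 261.] [45.  5. -2.]
1.6 [358. 387. 263.] [13.  1.  2.]
1.45 [375. 389. 264.] [16.  2.  0.]
1.3 [391. 390. 262.] [16.  2. -2.]
1.15 [407. 392. 257.] [16.  2. -4.]
1.0 [422. 394. 250.] [15.  2. -7.]
0.85 [436. 395. 241.] [14.  2. -9.]
0.7 [448. 397. 230.] [ 12.   1. -11.]
0.55 [459. 398. 218.] [ 11.   1. -13.]
0.4 [467. 399. 204.] [  9.   1. -14.]
0.25 [473. 400. 188.] [  6.   1. -15.]
0.12 [477. 400. 175.] [  4.   0. -14.]
0.0 [479. 400. 162.] [  2.   0. -13.]
-0.03 [479. 400. 158.] [ 0.  0. -3.]
```

>>> servo_tool(plan=[[[0.023,0.003,-0.001,0,0],[0.022,0.002,-0.001,0,0],[0.013,0.001,0.002,0,0],[0.016,0.002,0,0,0],[0.016,0.002,-0.002,0,0],[0.016,0.002,-0.004,0,0],[0.015,0.002,-0.007,0,0],[0.014,0.002,-0.009,0,0],[0.012,0.001,-0.011,0,0],[0,0,0,0,0]]])

```text
time: 18.85
tool_pos: [449.7, 397.1, 228.7]
tcp_rot: [-179.9, 0.1, 96.7]
ft_force: [-0.7, 0.2, -0.8]
finger_gap: -0.1
grip_force: 0.0
```

```bash
python3 - <<'E'
from h import *
s=snap('scene','s7.png');x=sense();print(x['tool_pos'],x['tcp_rot'],x['ft_force'])
cv2.imwrite('pics/s7c.png',s['frame'][80:400,240:640])
E
```

```text
[449.06347467 397.31067166 229.2862541 ] [-1.79935194e+02  3.97176456e-02  9.66806026e+01] [0.40048019 0.47042222 0.03617285]
```

View pics/s7c.png

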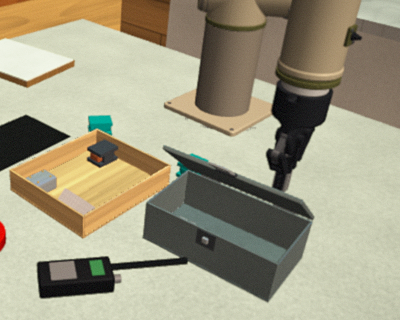

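The lid is about half down (edge from (170,150) to (312,217)) with the fingertips on its back. Continuing.

>>> servo_tool(plan=[[[0.011,0.001,-0.013,0,0],[0.009,0.001,-0.014,0,0],[0.006,0.001,-0.015,0,0],[0.004,0,-0.014,0,0],[0.002,0,-0.012,0,0],[0,0,-0.003,0,0],[0,0,-0.002,0,0],[0,0,0,0,0]]])

```text
time: 19.7
tool_pos: [481.0, 401.1, 160.8]
tcp_rot: [179.9, -0.0, 96.8]
ft_force: [-12.5, -10.4, 31.6]
finger_gap: 0.1
grip_force: 16.0
```

>>> servo_tool(plan=[[[0,0,0,0,0],[0,0,0,0,0]]])

```text
time: 19.9
tool_pos: [481.0, 401.1, 160.8]
tcp_rot: [179.9, -0.0, 96.8]
ft_force: [-12.3, -9.6, 31.8]
finger_gap: 0.2
grip_force: 15.8
```

>>> servo_tool(plan=[[[0,0,0.02,0,0],[0,0,0.04,0,0],[0,0,0.05,0,0],[-0.02,-0.03,0.03,0,0],[-0.02,-0.04,0,0,0],[-0.02,-0.04,0,0,0],[0,0,0,0,0]]])

```text
time: 20.6
tool_pos: [417.7, 287.0, 294.5]
tcp_rot: [-179.8, 0.1, 96.7]
ft_force: [1.0, 0.4, -0.6]
finger_gap: 0.1
grip_force: 0.0
```

```bash
python3 - <<'E'
from h import *
import pickle
a=snap('scene');b=snap('wrist');pickle.dump((a,b),open('p8.pkl','wb'));x=sense();print(x['tool_pos'],x['time'])
A=cv2.resize(a['frame'][200:400,370:570],(600,600),interpolation=cv2.INTER_CUBIC)
o=np.zeros((600,800,3),np.uint8);o[:300,:400]=cv2.resize(b['frame'],(400,300));o[:400,400:]=cv2.resize(A,(400,400));cv2.imwrite('pics/m8.png',o[:400])
E
```

```text
[420.23518047 290.11279569 296.13989113] 20.7
```

View pics/m8.png

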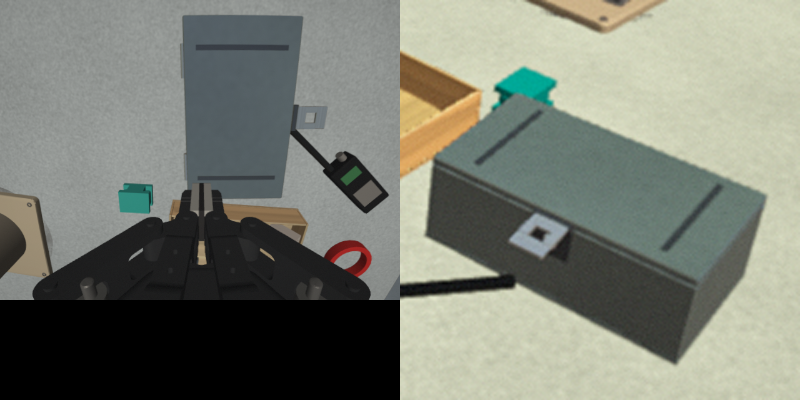

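The lid is shut. The hasp sticks straight out from its front, at (312,117) in the left picture and (540,235) in the right one. The catch must be behind it. I'll turn the closed fingers 90° so they are narrow toward the case, then swing the hasp down from above.

>>> servo_tool(plan=[[[0,0,0,8.5,0],[0,0,0,8.5,0],[0.02,0.006,0,8.5,0],[0.023,0.006,0,8.5,0],[0.023,0.006,0,8.5,0],[0.023,0.007,0,8.5,0],[0.024,0.007,0,8.5,0],[0.024,0.007,0,8.5,0],[0.024,0.007,0,8.5,0],[0,0,0,8.5,0]]])

```text
time: 21.7
tool_pos: [584.2, 338.1, 294.4]
tcp_rot: [-180.0, -0.0, -177.9]
ft_force: [0.1, -1.1, 0.0]
finger_gap: -0.0
grip_force: 0.0
```

>>> servo_tool(plan=[[[0,0,-0.04,5,0],[0,0,-0.04,0,0],[0,0,-0.03,0,0],[0,0,0,0,0],[0,0,0,0,0]]])

```text
time: 22.2
tool_pos: [581.8, 337.5, 185.9]
tcp_rot: [-180.0, -0.1, -173.2]
ft_force: [0.5, 0.4, 1.1]
finger_gap: -0.1
grip_force: 0.0
```

```bash
python3 - <<'E'
from h import *
a=snap('scene');x=sense();print(x['tool_pos'],x['tcp_rot'],x['time'],x['joint_pos'])
cv2.imwrite('pics/m9.png',cv2.resize(a['frame'][180:380,360:580],(660,600),interpolation=cv2.INTER_CUBIC))
E
```

```text
[582.71675591 337.74351924 187.9947535 ] [ 1.79952060e+02  1.18048552e-01 -1.73234401e+02] 22.25 [ 2.57338701e+01  2.28506394e+01  7.94452432e+01  7.13264278e-03
  7.75768966e+01 -7.10333047e+01]
```

View pics/m9.png

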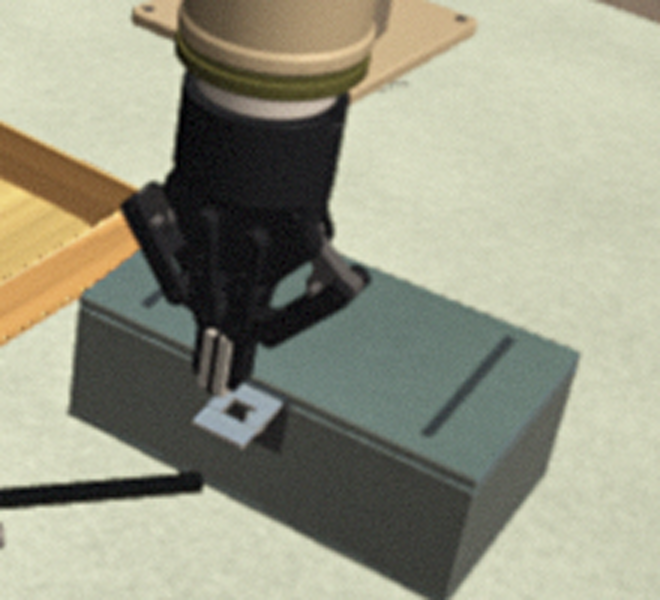

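The fingertips (215,360) stand just above the hasp plate (240,410). Sweeping it down and in.

>>> servo_tool(plan=[[[0,0,-0.025,0,0],[0,0,-0.009,0,0],[-0.003,0,-0.01,0,0],[-0.006,-0.001,-0.008,0,0],[-0.008,-0.001,-0.006,0,0],[-0.006,-0.001,-0.003,0,0],[-0.007,-0.001,-0.002,0,0],[0,0,0,0,0],[0,0,0,0,0]]])

```text
time: 23.15
tool_pos: [551.5, 332.7, 123.6]
tcp_rot: [-180.0, -0.0, -173.2]
ft_force: [0.3, -0.5, 0.1]
finger_gap: 0.2
grip_force: 0.0
```

>>> servo_tool(plan=[[[-0.002,0,0,0,0],[0,0,0,0,0],[0,0,0,0,0]]])

```text
time: 23.45
tool_pos: [550.2, 332.7, 123.7]
tcp_rot: [180.0, 0.1, -173.3]
ft_force: [2.1, -1.2, 1.0]
finger_gap: -0.2
grip_force: 1.0
```

>>> servo_tool(plan=[[[-0.002,0,0,0,0],[-0.001,0,0,0,0],[0,0,0,0,0]]])

```text
time: 23.75
tool_pos: [549.7, 332.7, 124.8]
tcp_rot: [180.0, 0.4, -173.3]
ft_force: [14.2, 0.0, -2.0]
finger_gap: -0.1
grip_force: 6.9
```

>>> servo_tool(plan=[[[-0.001,0,0,0,0],[-0.001,0,0,0,0],[0,0,0,0,0]]])

```text
time: 24.05
tool_pos: [549.5, 332.6, 125.8]
tcp_rot: [179.9, 0.6, -173.3]
ft_force: [19.8, -0.5, -2.5]
finger_gap: -0.2
grip_force: 10.0
```

>>> servo_tool(plan=[[[0.02,0.002,0,0,0],[0.03,0.003,0,0,0],[0,0,0.05,0,0],[0,0,0.05,0,0],[0,0,0.05,0,0],[0,0,0.05,0,0],[-0.03,-0.03,0.02,0,0],[-0.03,-0.03,0,0,0],[0,0,0,0,0],[0,0,0,0,0]]])

```text
time: 25.05
tool_pos: [534.0, 277.2, 343.2]
tcp_rot: [180.0, -0.0, -173.3]
ft_force: [0.0, 0.4, -0.3]
finger_gap: -0.2
grip_force: 0.0
```

```bash
python3 - <<'E'
from h import *
a=snap('scene');t=snap('top');x=sense();print(x['tool_pos'],x['time'])
A=cv2.resize(a['frame'][200:400,230:580],(700,400),interpolation=cv2.INTER_CUBIC)
cv2.imwrite('pics/m10.png',A)
E
```

```text
[535.16983093 278.16085516 343.52522716] 25.15
```

View pics/m10.png

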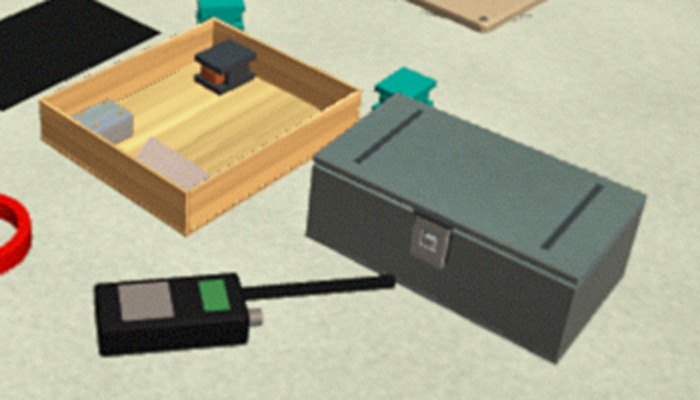

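The lid is shut and the hasp hangs flat over the catch (430,240). All three parts are in the bin, and the handheld and tape are where they were. Handing in.

```bash
python3 -c "
from h import *
print(r.hand_in())"
```

```text
the job is handed in; nothing more can be done
None
```

I handed the job in, with no verdict returned: the spanner lies in the case, the lid is shut, the hasp is down over the catch, and all three loose parts are in the bin. The robot never went near the tape, mug or handheld radio.

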